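# Set the fastener sorter's gate lever to bolts

## Robot

A 6-joint arm with a two-finger parallel gripper is mounted at the origin on the work surface. World frame = base frame: x ahead of the robot, y to its left, z up, the work surface at z = 0. Lengths are in mm, angles in rad, forces in N, time in s.
With the tool pointing down it reaches from about 275 to 775 mm from the base axis. Payload 14.6 kg.
Tool frame: the origin (TCP) lies on the centre line of the jaws, within the pads' length; the fingertips stand 8 mm ahead of it and the grasp point (between the pads) lies 11 mm behind it; z points along the fingers, y is the line along which they close (so a half turn about z gives the same grasp; the last joint's range is limited). The gripper opens to 85 mm and grips with 20 to 120 N. Pads are 22 mm wide; open, the fingers measure 114 mm over their backs; the gripper's body (76 mm by 85 mm) begins 54 mm behind the grasp point. The pads swing forward as they close: fully open they stand 13 mm farther back than shut.
Start: joints at [-0.155, 0.263, -0.048, 1.259, 0, 1.415], TCP at [525.003, -0.006, 239.278] pointing down, gripper open.
Joint ranges: [-2.65, 2.65], [-0.89, 1.7], [-1.18, 1.37], [-2.13, 2.11], [-1.35, 1.29], [-3.14, 3.14]. Speed limits (rad/s): [1.89, 1.89, 2.57, 2.79, 3.14, 3.14].

## Interface

Orientations are given as [roll, pitch, yaw] about the fixed x, y, z axes, in that order (R = Rz(yaw) Ry(pitch) Rx(roll)).
In Python, from cell import manip gives the robot as it stands.
- The arm moves only by the tool move_arm, never from a script. Its argument "deltas" is a list of rows, each a list of 7 numbers: the turn, a rotation vector about the tool's x, y, z scaled (see below), then the shift along the tool's x, y, z scaled (see below), then the closure, from -1 (fully open) to 1 (shut). A call has 1 to 20 rows; each row shifts and turns the commanded pose from where the row before left it, along the tool's axes as they then stand; what a row does not reach is not made up. The controller multiplies each number of a shift by 0.04 m and each number of a turn by 5 degrees. A row lasts 1/8 s, in which the tool goes at most 62.5 mm and 10.7 degrees, less where a joint would pass 70% of its speed; a pose out of reach is approached as far as the arm can. A call with a number of a shift or a turn outside -1 to 1 is refused whole. A call with a gripper value outside its range is refused whole. The fingers move at their own pace and stop on an object; "squeeze" is the grip in N (left out, the last holds). Time passes only in rows, so rows that do not move let the fingers close. It gives the time, the measured TCP pose, the force, the opening and the grip force at its end, in the units of the state.
- manip.observe(): the state, without advancing time (a new reading comes with each control period).
- manip.camera(name): name is "scene" or "side" or "wrist"; returns (picture, depth): 420x560x3 uint8, blue, green, red; 420x560 float32, mm along the optical axis (not along the pixel's ray), 0 where there is no reading.
- manip.get_calibration(name): a dict with "fx", "fy", "cx", "cy" (pixels), "R" (3x3) and "t" (3): a world point X has camera coordinates R X + t. Camera axes: x right, y down, z forward; pixel columns grow to the right and rows downward; lengths in mm; the calibration is good to about 2 mm. The wrist camera is an equidistant fisheye: a pixel r from the principal point sees the ray r / f radians off the axis. A picture is of the moment at which its call begins: read the wrist's pose just before it. get_calibration takes no time and is no camera call; for the wrist camera it gives the pose at the moment of the call.
- manip.job_done(): hands the job in; it is judged then, once.
The state is a dict: "time_s": time; "joint_pos": joint angles; "joint_vel": joint speeds; "tau": joint torques, N m; "position": TCP position; "ee_rot": TCP orientation; "ft_force": force on the tool from outside, world axes, zero at the start; "wrist_torque": the same for the moment, N m; "gripper_width": finger opening in mm; "finger_force": force on a finger pad.
Only numpy, scipy, OpenCV 4.12 (cv2) and the standard library are available. Lean on these libraries where they do the work, as an engineer would, in place of code of your own. Each camera call takes 0.05 s, during which the arm holds its last target. There are 200 camera calls.

## Task

Set the fastener sorter to bolts: push its lever with your fingertips out of the parking slot, along the cross channel of the gate, and fully home into the corner slot whose tray holds the sample hex bolt, without running it into any other corner slot on the way. Push gently and do not grip the lever; leave the four sample fasteners standing in their trays, and let go of the lever at the end.

Things in the scene. Friction and masses are not known exactly. Their poses are not given: they have to be found in the camera images.
- sorter: Grey bench-top fastener sorter, fixed. Housing 200 mm (own x) by 340 mm (own y), top 112 mm above the bench; low steel chutes over black bins (32 mm high) stand out at its two short sides, to 280 mm from the middle. Origin: centre of its underside, on the bench, below the middle of the gate. Its x points away from the robot (turned up to 0.3 rad left or right), y to the left, z up.
- gate (a point): Middle of the top face of the steel gate plate (170 by 170 by 8 mm, top 120 mm above the bench), axes as the sorter's. Slots 20 mm wide: cross channel along y at x = 0, y -46 to +46 mm; two outer columns along x at y = +-36, x -42 to +42, making four corner slots; a parking slot at y = 0 from the channel towards the robot to x = -42. Opposite it the channel is closed.
- far_left_tray (a point): Floor centre of the far left sample tray, x +55, y +130 mm from the middle of the sorter, 112 mm above the bench. Four such trays, 68 mm square with a rim 6 mm high, at x = +-55, y = +-130 mm. Each belongs to the corner slot on its own side of the gate (same sign of x and of y): the far left tray to the far left corner slot, and so on.
- lever: The lever: steel post 12 mm thick with a black ball knob 32 mm across on top. Origin: its pivot, 80 mm below the gate plate's top face, below the middle of the gate; its z runs up the post. It swings both ways, is stopped by the slot edges, stays where it is left and takes about 2 to 5 N at the knob to move.
- knob (a point): Centre of the lever's ball knob, 125 mm from the pivot: 45 mm above the gate plate when upright, about 26 mm above it in a corner slot, where it stands about 44 mm in x and 45 to 51 mm in y from the middle of the gate.
- shift (a joint): Lean of the lever along the sorter's x, rad: about 0 in the cross channel (+-0.04 free play), positive away from the robot, stops at -0.40 and +0.40; at a stop it is fully home in a slot. Starts in the parking slot at -0.38 to -0.25.
- select (a joint): Lean of the lever along the sorter's y, rad: 0 in the parking slot (small free play), positive to the left (+y), stops at -0.42 and +0.42; in line with an outer column from about 0.36 to 0.42 either side.
- bolt: Sample hex bolt, plain steel, loose, standing on its head in one of the four trays: head 30 mm across flats and 12.5 mm high, shank 20 mm thick pointing up, 60 mm tall in all; the tallest sample. Origin: centre of its underside.
- nut: Sample hex nut, plain steel, loose, lying flat in a tray: 36 mm across flats, 20 mm high, with a hole. Origin: centre of its underside.
- washer: Sample flat washer, plain steel, loose, lying flat in a tray: 44 mm across, 25 mm hole, 4 mm thick. Origin: centre of its underside.
- sleeve: Sample plain round sleeve, steel, loose, standing upright in a tray: 28 mm across, 18 mm bore, 34 mm high. Origin: centre of its underside.
Mind the look-alikes: they are no part of the job. Of the things like the washer, leave any that is turquoise or yellow; of the rest the larger one is meant.

How it is judged:
By the outcome, as a careful person would: the job done as asked, in the order asked, and still so for the second after the job is handed in, with the robot touching nothing.
It also fails if it takes over 64 s, if anything falls off the work surface, if the arm or the gripper's body presses on something with over 40 N, if the wrist force passes 120 N, or if a joint passes its speed limit or range.

## Working session

There is one attempt and no reset: what is moved stays moved. The work goes in short steps, Python scripts to look and compute and a tool call to move; the robot and the scene stay as the last step left them, time stands still between calls to the robot, and variables do not carry over. Pictures are saved under pics/ and viewed, at most 10 in all, crops included, and the job is handed in when it is done.

Besides the shell and the picture viewer there is one more tool, called after "Request:" as name([rows], argument=value, ...), one row to a line, values as JSON. move_arm: Moves the arm, as the interface text tells. Shifts and turns lie within -1 to 1; 1 stands for 0.04 m of shift or 5 degrees of turn. Its arguments: {"type":"object","properties":{"deltas":{"type":"array","items":{"type":"array","items":{"type":"number","minimum":-1,"maximum":1}}},"squeeze":{"type":"number"}},"required":["deltas"]}

```bash
mkdir -p pics; python3 - <<'E'
from cell import manip
import cv2,numpy as np
s=manip.observe();print(s['position'],s['ee_rot'],s['gripper_width'],s['time_s'])
for n in("scene","side"):
    p,d=manip.camera(n);cv2.imwrite(f"pics/{n}0.png",p);np.save(f"pics/{n}0d.npy",d)
    c=manip.get_calibration(n);print(n,c)
E
```

```text
[5.24732045e+02 4.34799530e-02 2.38798745e+02] [-3.14051212e+00 -1.81926406e-04  1.57081204e+00] 84.92840718018806 0.0
scene {'fx': 489.9510700530484, 'fy': 489.9510700530484, 'cx': 277.91814802453837, 'cy': 211.44947662741941, 'R': array([[-0.06798978,  0.99767574,  0.0045287 ],
       [ 0.74648157,  0.05388188, -0.66322094],
       [-0.66192345, -0.04171166, -0.74840997]]), 't': array([   5.8781722 , -387.97407801, 1245.74899786])}
side {'fx': 416.41404101868704, 'fy': 416.41404101868704, 'cx': 286.40664012094385, 'cy': 208.31796504838317, 'R': array([[ 0.84651361, -0.53236495, -0.00150744],
       [-0.38869661, -0.61612674, -0.68505678],
       [ 0.36377145,  0.58049582, -0.72848812]]), 't': array([-517.21518368,  349.34803941,  577.49944498])}
```

View pics/scene0.png

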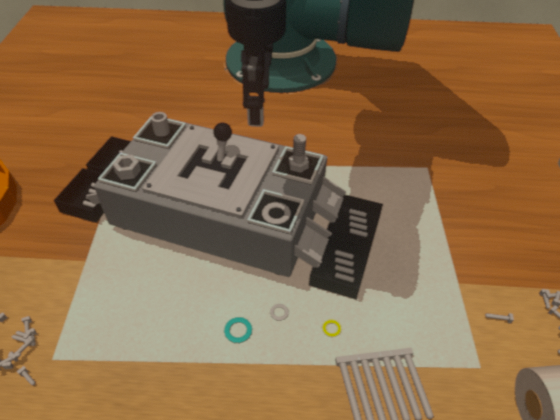

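View pics/side0.png

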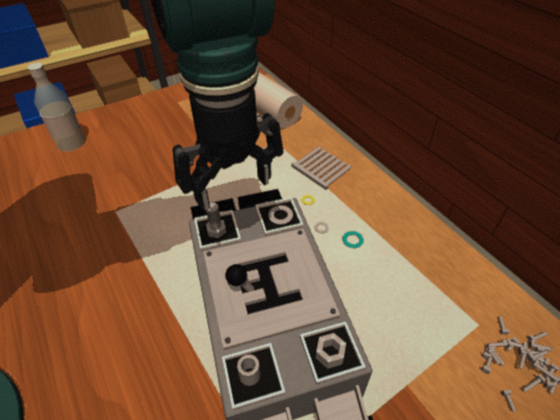

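The bolt stands in the near-left tray: scene (299,155), side (215,225). The knob is at scene (222,131), in the parking slot on the robot's side. The target is therefore the near-left slot (x −, y +).

```bash
cat > h.py <<'E'
from cell import manip
import cv2,numpy as np
def cloud(n,d,c):
    v,u=np.mgrid[:420,:560]
    P=np.stack([(u-c['cx'])/c['fx']*d,(v-c['cy'])/c['fy']*d,d],-1)
    return (P-c['t'])@c['R']
def ray(c,u,v,z):
    r=c['R'].T@np.array([(u-c['cx'])/c['fx'],(v-c['cy'])/c['fy'],1]);o=-c['R'].T@c['t']
    return o+r*(z-o[2])/r[2]
E
python3 - <<'E'
from h import *
for n,(ku,kv) in(("scene",(222,131)),("side",(236,275))):
    d=np.load(f"pics/{n}0d.npy");c=manip.get_calibration(n);W=cloud(n,d,c);p=cv2.imread(f"pics/{n}0.png")
    g=p.max(2)
    m=((abs(W[...,2]-120)<3.5)&(d>0)).astype(np.uint8)
    m=cv2.morphologyEx(m,cv2.MORPH_OPEN,np.ones((3,3)))
    k,l,st,_=cv2.connectedComponentsWithStats(m)
    i=1+np.argmax(st[1:,4]);q=W[l==i]
    r=cv2.minAreaRect(q[:,:2].astype(np.float32));print(n,st[i],np.median(q[:,2]),r,cv2.boxPoints(r).round(1).tolist())
    b=(g<60)&(W[...,2]>135)&(d>0)
    v,u=np.nonzero(b);s=(abs(u-ku)<16)&(abs(v-kv)<16);v,u=v[s],u[s]
    kc=ray(c,u.mean(),v.mean(),160);print('knob px',u.min(),u.max(),v.min(),v.max(),u.mean(),v.mean(),kc, 'top',np.percentile(W[v,u][:,2],[2,50,99]))
    # ball fit
    Q=W[v,u];A=np.c_[2*Q,np.ones(len(Q))];x=np.linalg.lstsq(A,(Q**2).sum(1),rcond=None)[0];print('ball',x[:3],np.sqrt(x[3]+x[:3]@x[:3]))
E
```

```text
scene [ 145  139  126   75 2959] 117.80544663475004 ((529.118408203125, -79.22073364257812), (170.76577758789062, 172.03994750976562), 74.48249816894531) [[423.3999938964844, -138.5], [589.2000122070312, -184.5], [634.7999877929688, -20.0], [469.1000061035156, 26.100000381469727]]
knob px 215 230 124 140 222.26244343891403 131.76470588235293 [491.52591393 -64.58965348 160.        ] top [148.85297492 162.3916188  170.66708703]
ball [486.61777763 -66.37592788 155.97645105] 13.453173112492475
side [ 204  229  136  120 8600] 119.96731552539492 ((527.09716796875, -79.09515380859375), (172.40274047851562, 170.31947326660156), 74.59144592285156) [[422.1000061035156, -139.60000610351562], [586.2999877929688, -184.8000030517578], [632.0999755859375, -18.600000381469727], [467.8999938964844, 26.600000381469727]]
knob px 226 246 264 286 236.14594594594595 275.0783783783784 [482.24655199 -70.12574988 160.        ] top [150.28731441 166.56787218 173.08212009]
ball [483.21618001 -66.87725258 155.82733075] 16.405053337995014
```

Request:
move_arm([
  [0,0,0.775,0,0,0,1],
  [0,0,0.775,0,0,0,1],
  [0,0,0.775,0,0,0,1],
  [0,0,0.775,0,0,0,1],
  [0,0,0,-0.47,-0.425,0,1],
  [0,0,0,-0.47,-0.425,0,1],
  [0,0,0,-0.47,-0.425,0,1],
  [0,0,0,-0.47,-0.425,0,1],
  [0,0,0,0,0,0.4,1],
  [0,0,0,0,0,0.4,1],
  [0,0,0,0,0,0.4,1],
  [0,0,0,0,0,0.4,1],
  [0,0,0,0,0,0,1],
  [0,0,0,0,0,0,1],
])

```text
time_s: 1.85
position: [439.5, -54.3, 175.8]
ee_rot: [3.141, -0.0, 1.3]
ft_force: [-0.0, 0.1, 0.5]
gripper_width: -0.3
finger_force: 0.0
```

```bash
cat > s.py <<'E'
from h import *
import sys
R=lambda: None
def look(tag):
    s=manip.observe();a=np.radians(-15.5);d=s['position']-[528,-79,0]
    print('tcp sorter',(d[0]*np.cos(a)+d[1]*np.sin(a)).round(1),(-d[0]*np.sin(a)+d[1]*np.cos(a)).round(1),d[2].round(1),s['ee_rot'].round(3),s['gripper_width'],s['ft_force'].round(1),s['time_s'])
    n="side"
    p,dd=manip.camera(n)
    c=cv2.resize(p[150:390,140:380],(600,600));cv2.imwrite(f"pics/{tag}.png",c)
    W=cloud(n,dd,manip.get_calibration(n))-[528,-79,0]
    X=W[...,0]*np.cos(a)+W[...,1]*np.sin(a);Y=-W[...,0]*np.sin(a)+W[...,1]*np.cos(a);np.save(f"pics/{tag}.npy",np.stack([X,Y,W[...,2]],-1))
look(sys.argv[1])
E
python3 s.py a
```

```text
tcp sorter -91.8 0.1 175.8 [ 3.141 -0.     1.3  ] -0.2881176118787276 [-0.   0.1  0.5] 1.85
```

View pics/a.png

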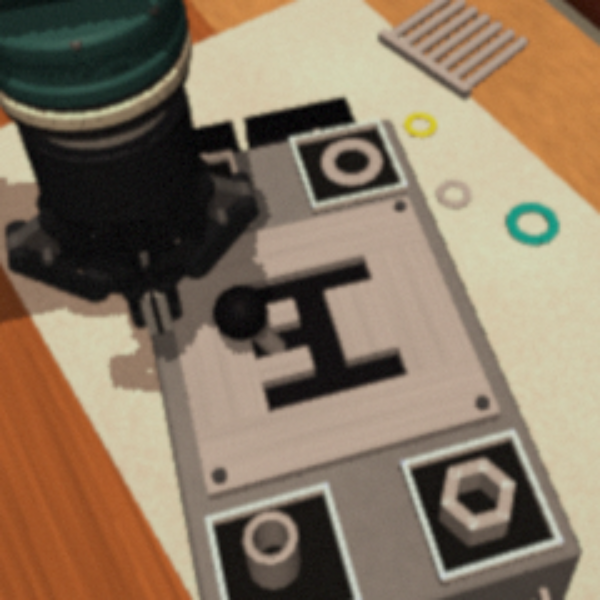

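The knob is at crop (240,312) in the parking slot, and the shut fingertips stand behind it at (155,320). The knuckles stick out wide along the sorter's x, so I'll check their height profile.

```bash
python3 - <<'E'
import numpy as np
P=np.load("pics/a.npy").reshape(-1,3)
for z in range(150,270,6):
    q=P[(abs(P[:,2]-z)<3)&(P[:,0]>-170)&(P[:,0]<-20)&(abs(P[:,1])<60)]
    q=q[(q[:,0]<-62)|(z>178)]
    if len(q): print(z,len(q),np.percentile(q[:,0],[2,98]).round(),np.percentile(q[:,1],[2,98]).round())
E
```

```text
162 2 [-62. -62.] [-2. -1.]
168 1 [-94. -94.] [-10. -10.]
174 34 [-104.  -81.] [-12.  -6.]
180 53 [-105.  -79.] [-12.  -6.]
186 50 [-104.  -79.] [-12.  -7.]
192 55 [-104.  -79.] [-12.  -7.]
198 54 [-105.  -80.] [-12.  -7.]
204 60 [-100.  -86.] [-12.  10.]
210 62 [-112.  -68.] [-14.  -3.]
216 147 [-122.  -61.] [-14.   7.]
222 322 [-126.  -59.] [-13.   8.]
228 181 [-133.  -53.] [-13.   8.]
234 175 [-137.  -48.] [-18.   9.]
240 252 [-141.  -44.] [-18.   9.]
246 211 [-146.  -38.] [-18.  -2.]
252 273 [-149.  -36.] [-18.  -4.]
258 402 [-153.  -31.] [-18.  11.]
264 397 [-149.  -35.] [-20.  10.]
```

Request:
move_arm([
  [0,0,0,0,0,0.225,1],
  [0,0,0,0,0,0.225,1],
  [0,0,0,0,0.15,0,1],
  [0,0,0,0,0.15,0,1],
  [0,0,0,0,0.1,0,1],
  [0,0,0,0,0.1,0,1],
  [0,0,0,0,0.1,0,1],
  [0,0,0,0,0.1,0,1],
  [0,0,0,0,0.1,0,1],
  [0,0,0,0,0.1,0,1],
  [0,0,0,0,0.1,0,1],
  [0,0,0,0,0.1,0,1],
  [0,0,0,0,0.1,0,1],
  [0,0,0,0,0.1,0,1],
  [0,0,0,0,0.1,0,1],
  [0,0,0,0,0.05,0,1],
  [0,0,0,0,0,0,1],
])

```text
time_s: 4.03
position: [495.5, -69.9, 157.3]
ee_rot: [3.141, 0.0, 1.3]
ft_force: [0.4, -0.0, 0.7]
gripper_width: 0.0
finger_force: 0.3
```

```bash
cat >> s.py <<'E'
d=np.load(f"pics/{sys.argv[1]}.npy")
v,u=np.mgrid[:420,:560]
p=cv2.imread(f"pics/{sys.argv[1]}.png")
E
python3 s.py b
```

```text
tcp sorter -33.7 0.1 157.3 [3.141 0.    1.3  ] 0.04396453425199523 [ 0.4 -0.   0.7] 4.025
```

View pics/b.png

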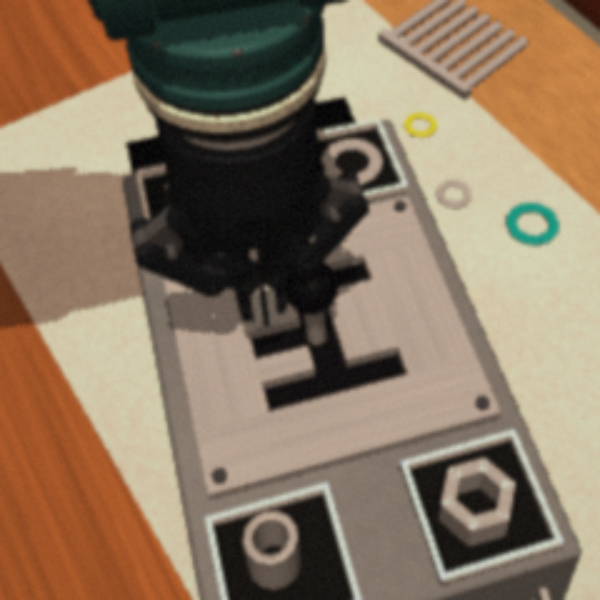

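The lever now stands nearly upright, with its knob at crop (313,285), which is full-image (265,264). I'll compute where that is.

```bash
sed -i '/^d=np.load/,$d' s.py; cat > k.py <<'E'
from h import *
import sys
# knob centre in sorter axes: median of surface points near a given crop pixel, ray cast to z
u,v=float(sys.argv[2])/2.5+140,float(sys.argv[3])/2.5+150
c=manip.get_calibration("side");P=np.load(f"pics/{sys.argv[1]}.npy")
o=-c['R'].T@c['t'];a=np.radians(-15.5)
q=P[int(v)-4:int(v)+5,int(u)-4:int(u)+5].reshape(-1,3)
for z in map(float,sys.argv[4:]):
    w=ray(c,u,v,z)-[528,-79,0];print(z,(w[0]*np.cos(a)+w[1]*np.sin(a)).round(1),(-w[0]*np.sin(a)+w[1]*np.cos(a)).round(1),'surf',np.median(q,0).round(1))
E
python3 k.py b 313 285 165
python3 k.py a 240 312 156
```

```text
165.0 -2.5 -0.5 surf [ -4.6  -9.3 177.7]
156.0 -46.3 -0.4 surf [-46.9  -8.7 169.7]
```

Request:
move_arm([
  [0,0,0,0,0.1,0,1],
  [0,0,0,0,0,0,1],
  [0,0,0,0,-0.2,0,1],
  [0,0,0,0,-0.3,0,1],
  [0,0,0,-0.4,0,0,1],
  [0,0,0,-0.4,0,0,1],
  [0,0,0,-0.4,0,0,1],
  [0,0,0,0,0.4,0.1,1],
  [0,0,0,0,0.4,0.1,1],
  [0,0,0,0,0.44,0,1],
  [0,0,0,0,0,0,1],
  [0,0,0,0,0,0,1],
])

```text
time_s: 5.58
position: [514.7, -124.7, 148.9]
ee_rot: [-3.141, -0.0, 1.301]
ft_force: [-0.4, 0.6, -1.0]
gripper_width: 0.2
finger_force: 0.0
```

```bash
python3 s.py c
```

```text
tcp sorter -0.6 -47.6 148.9 [-3.141 -0.     1.301] 0.21212186072021444 [-0.4  0.6 -1. ] 5.575
```

View pics/c.png

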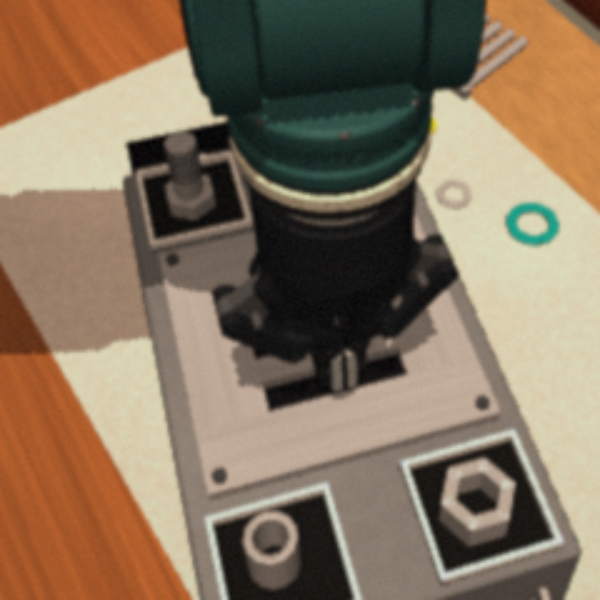

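The fingertips stand on the right side of the lever at crop (343,372), in line with the cross channel. Next I push to the left.

Request:
move_arm([
  [0,0,0,0.15,0,0,1],
  [0,0,0,0.15,0,0,1],
  [0,0,0,0.1,0,0,1],
  [0,0,0,0.1,0,0,1],
  [0,0,0,0.1,0,0,1],
  [0,0,0,0.1,0,0,1],
  [0,0,0,0.1,0,0,1],
  [0,0,0,0.1,0,0,1],
  [0,0,0,0.1,0,0,1],
  [0,0,0,0.1,0,0,1],
  [0,0,0,0.1,0,0,1],
  [0,0,0,0.1,0,0,1],
  [0,0,0,0.1,0,0,1],
  [0,0,0,0.1,0,0,1],
  [0,0,0,0.1,0,0,1],
  [0,0,0,0.1,0,0,1],
  [0,0,0,0,0,0,1],
  [0,0,0,0,0,0,1],
])

```text
time_s: 7.88
position: [533.1, -59.4, 149.4]
ee_rot: [3.141, -0.0, 1.3]
ft_force: [0.7, -0.8, 0.7]
gripper_width: -0.1
finger_force: 0.4
```

```bash
sed 's/"side"/"scene"/;s/150:390,140:380/80:290,80:360/;s/(600,600)/(800,600)/' s.py > s2.py; python3 s2.py d
```

```text
tcp sorter -0.4 20.2 149.4 [ 3.141 -0.     1.3  ] -0.1019897606557586 [ 0.7 -0.8  0.7] 7.875
```

View pics/d.png

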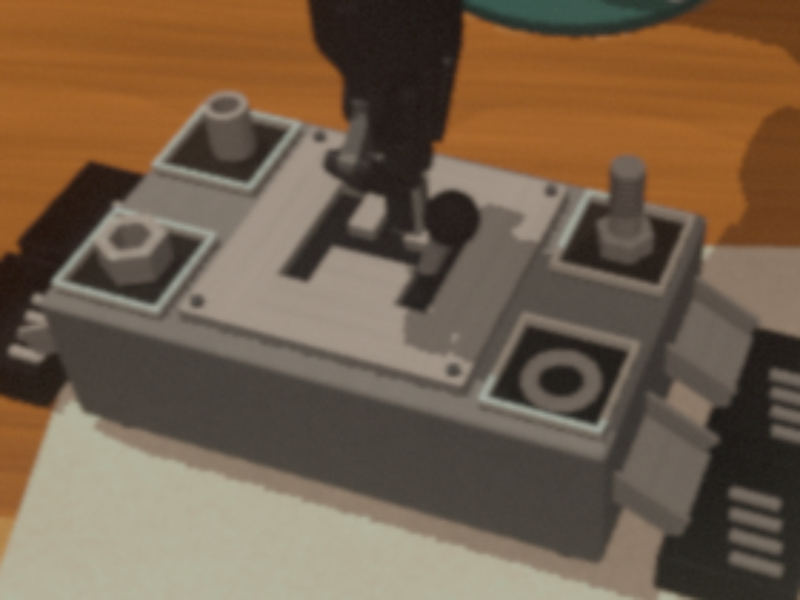

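The lever is at the left end of the channel, with the knob at crop (453,218). I'll locate it precisely.

```bash
python3 - <<'E'
from h import *
c=manip.get_calibration("scene");a=np.radians(-15.5)
u,v=80+453*.35,80+218*.35
w=ray(c,u,v,155.5)-[528,-79,0];print(w[0]*np.cos(a)+w[1]*np.sin(a),-w[0]*np.sin(a)+w[1]*np.cos(a))
P=np.load("pics/d.npy");print(P[int(v)-2:int(v)+3,int(u)-2:int(u)+3].reshape(-1,3).mean(0))
E
```

```text
2.721815004089045 49.95253545785932
[ 10.7042159   52.82739889 163.76673118]
```

Request:
move_arm([
  [0,0,0,-0.3,0,0,1],
  [0,0,0,0,0.37,0.1,1],
  [0,0,0,0,0.37,0,1],
  [0,0,0,0,0.37,0,1],
  [0,0,0,0,0,0,1],
  [0,0,0,0.33,0,0,1],
  [0,0,0,0.33,0,0,1],
  [0,0,0,0.33,0,0,1],
  [0,0,0,0,0,0,1],
  [0,0,0,0,0,0,1],
])

```text
time_s: 9.18
position: [583.1, -44.7, 145.3]
ee_rot: [3.142, 0.0, 1.301]
ft_force: [-0.6, 0.2, 0.4]
gripper_width: 0.1
finger_force: 0.0
```

```bash
python3 s.py e
```

```text
tcp sorter 43.9 47.8 145.3 [3.142 0.    1.301] 0.07326243128535455 [-0.6  0.2  0.4] 9.175
```

View pics/e.png

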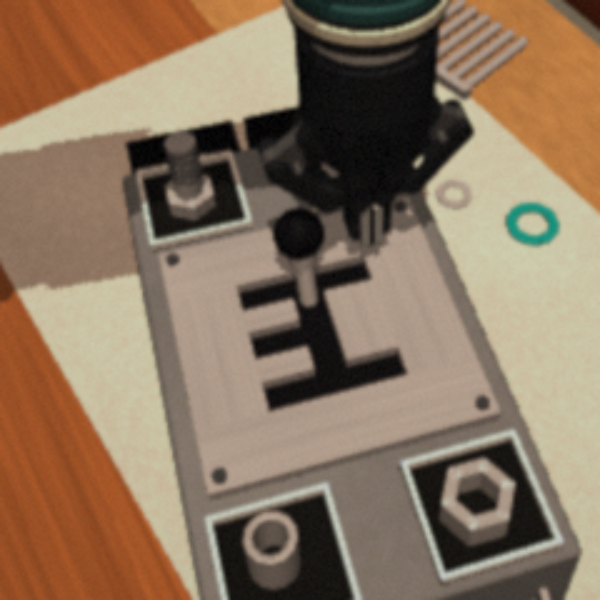

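The lever stands at the left end of the channel with its knob at crop (299,233), and the fingers are beyond it at (372,230). Now I push towards the robot.

Request:
move_arm([
  [0,0,0,0,-0.15,0,1],
  [0,0,0,0,-0.15,0,1],
  [0,0,0,0,-0.1,0,1],
  [0,0,0,0,-0.1,0,1],
  [0,0,0,0,-0.1,0,1],
  [0,0,0,0,-0.1,0,1],
  [0,0,0,0,-0.1,0,1],
  [0,0,0,0,-0.1,0,1],
  [0,0,0,0,-0.1,0,1],
  [0,0,0,0,-0.1,0,1],
  [0,0,0,0,-0.1,0,1],
  [0,0,0,0,-0.1,0,1],
  [0,0,0,0,-0.1,0,1],
  [0,0,0,0,0,0,1],
])

```text
time_s: 10.98
position: [528.6, -29.6, 145.3]
ee_rot: [-3.141, -0.0, 1.3]
ft_force: [0.4, 0.4, -0.6]
gripper_width: -0.3
finger_force: 0.2
```

Request:
move_arm([
  [0,0,0,0,-0.05,0,1],
  [0,0,0,0,-0.05,0,1],
])

```text
time_s: 11.22
position: [525.4, -28.8, 145.3]
ee_rot: [3.141, 0.0, 1.3]
ft_force: [2.8, -1.4, -1.4]
gripper_width: 0.2
finger_force: 1.3
```

```bash
python3 s.py f; python3 - <<'E'
import numpy as np
P=np.load("pics/f.npy").reshape(-1,3)
q=P[(P[:,2]>140)&(P[:,2]<172)&(P[:,0]<-26)&(P[:,0]>-75)&(abs(P[:,1]-48)<22)]
A=np.c_[2*q,np.ones(len(q))];x=np.linalg.lstsq(A,(q**2).sum(1),rcond=None)[0];print(len(q),x[:3],(x[3]+x[:3]@x[:3])**.5,np.percentile(q[:,0],[1,99]))
E
```

```text
tcp sorter -16.0 47.7 145.3 [3.141 0.    1.3  ] 0.18815418208944684 [ 2.8 -1.4 -1.4] 11.225
365 [-42.86313061  45.54654278 150.43283271] 14.30350318187724 [-59.81440333 -26.6702115 ]
```

View pics/f.png

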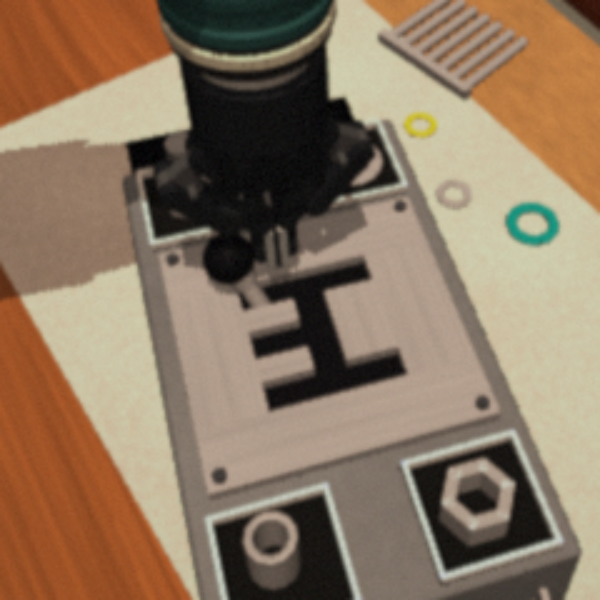

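The knob at crop (230,258) is about 43–45 mm towards the robot, so it is nearly home. I'll feel for the stop in small steps.

Request:
move_arm([
  [0,0,0,0,-0.04,0,1],
  [0,0,0,0,0,0,1],
])

```text
time_s: 11.52
position: [523.8, -28.3, 145.3]
ee_rot: [3.141, -0.0, 1.3]
ft_force: [2.8, -1.0, -0.5]
gripper_width: 0.3
finger_force: 1.3
```

Request:
move_arm([
  [0,0,0,0,-0.04,0,1],
  [0,0,0,0,0,0,1],
])

```text
time_s: 11.78
position: [522.7, -28.0, 145.4]
ee_rot: [3.14, 0.0, 1.3]
ft_force: [4.3, -1.4, -2.1]
gripper_width: 0.2
finger_force: 2.6
```

Request:
move_arm([
  [0,0,0,0,-0.04,0,1],
  [0,0,0,0,0,0,1],
])

```text
time_s: 12.02
position: [521.7, -27.8, 145.6]
ee_rot: [3.139, 0.0, 1.3]
ft_force: [8.6, -3.1, -2.5]
gripper_width: 0.0
finger_force: 3.9
```

Request:
move_arm([
  [0,0,0,0,-0.04,0,1],
  [0,0,0,0,0,0,1],
])

```text
time_s: 12.28
position: [520.9, -27.6, 145.8]
ee_rot: [3.138, 0.0, 1.3]
ft_force: [12.8, -3.4, -4.6]
gripper_width: 0.0
finger_force: 5.7
```

The force climbs steadily with each step, from 4.5 to 9 to 13 N, so the lever is against its stop. I'll back off and lift.

Request:
move_arm([
  [0,0,0,0,0.15,0,1],
  [0,0,0,0,0.3,0,1],
  [0,0,0,0,0.3,0,1],
  [0,0,0,0,0.3,0,1],
  [0,0,0,0,0,-0.5,1],
  [0,0,0,0,0,-0.5,1],
  [0,0,0,-0.5,0,-0.5,1],
  [0,0,0,-0.5,0.5,-0.5,1],
  [0,0,0,-0.5,0.5,-0.5,1],
  [0,0,0,-0.5,0,0,1],
  [0,0,0,0,0,0,1],
])

```text
time_s: 13.65
position: [576.1, -127.0, 244.3]
ee_rot: [-3.14, -0.0, 1.299]
ft_force: [-0.4, 0.2, 0.3]
gripper_width: 0.4
finger_force: 0.0
```

```bash
python3 s.py g; python3 - <<'E'
import numpy as np
P=np.load("pics/g.npy").reshape(-1,3)
q=P[(P[:,2]>140)&(P[:,2]<172)&(P[:,0]<-20)&(P[:,0]>-75)&(abs(P[:,1]-48)<22)]
A=np.c_[2*q,np.ones(len(q))];x=np.linalg.lstsq(A,(q**2).sum(1),rcond=None)[0];print(len(q),x[:3],(x[3]+x[:3]@x[:3])**.5,np.percentile(q[:,0],[1,99]),np.percentile(q[:,2],99))
E
```

```text
tcp sorter 59.1 -33.4 244.3 [-3.14  -0.     1.299] 0.4447761350550154 [-0.4  0.2  0.3] 13.65
339 [-46.65662257  46.97232936 146.57852299] 15.434984003095968 [-61.57508029 -32.22429198] 162.67199648937057
```

View pics/g.png

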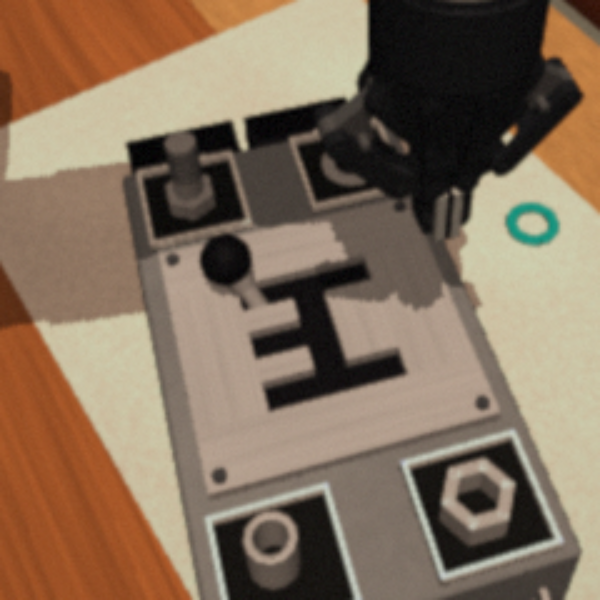

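The lever is home in the near-left slot, with its knob at crop (226,260) and 146.6 mm high. The bolt, nut and sleeve stand undisturbed, and what shows of the washer past the gripper is still in its tray.

```bash
python3 -c "
from cell import manip
print(manip.job_done())"
```

```text
the job is handed in; nothing more can be done
None
```

The lever is fully home in the near-left corner slot, whose tray holds the bolt; it has been let go, the samples were not touched, and the job was handed in at about 14 s.

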